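# Tip the fine whetstone out of its block and clamp it in the bench holder

### The job

Get the cream-coloured fine whetstone ready for honing: it lies in a fitted pocket of the oak stone block with no room for fingers, so press its near end (towards the robot) down into the well until the far end tips up and stays up, then take the raised end and draw the stone out from under the tong rail without bumping the rail. Lower it gently, without dropping it, flat onto the rubber pads of the green stone holder, lengthwise between the jaws, then push the sliding jaw in by its brass knob until the stone is snug between both jaws, and let go. Leave the grey stone in its pocket and everything else on the bench where it lies.

Things in the scene. Friction and masses are not known exactly. Their poses are not given: they have to be found in the camera images.
- fine_stone: The cream whetstone to move: a bar 150 mm long (its x), 50 wide (y), 25 thick (z), about 0.4 kg, loose. Origin at the centre of its underside. It starts flat in either one of the block's two pockets, along the block's x, its top 2 mm below the rim, its -x end the near one, over the well. Its pocket is the one whose centre line it lies on.
- press_point (a point): On the fine stone's upper face, 20 mm from its near (-x) end. Pressed down here with a few newtons (this point sinks about 20 mm), the stone tips 22 degrees, near end into the well, far end up, and stays tipped when let go. There is free room for closed fingers to follow it down between the pocket's walls.
- grip_end (a point): On the fine stone's upper face, 17 mm from its far (+x) end. When the stone is tipped this point stands about 19 mm above the block's rim, so that the stone's two long sides (50 mm apart) can be gripped there above the rim, 10 to 14 mm deep.
- coarse_stone: The grey whetstone in the other pocket, same size and balance as the fine one, loose; to be left flat where it is. Origin at the centre of its underside.
- stone_block: Fixed oak block for two stones, 157 mm wide (y), from x = -100 to +95 mm, rim 60 mm above the bench. Origin on the bench under the middle of the resting stones, midway between the pockets; +x points away from the robot. Pocket centre lines at y = -38 and +38 mm, each 53 mm wide; side and far walls rise to the rim, the near end wall (inner face at x = -82 mm) only to 40 mm.
- block_edge (a point): Midway between the pockets, at the height (33 mm) and x (-2 mm in the block's frame) of the edge about which the stones tip: the pocket floors are level from here to the far wall (inner face x = +77 mm), and slope down at 22 degrees from here to the near end wall, nearly to the bench (the wells).
- rail: Fixed dark tong rail: a level bar along the body's y from y = -330 to +200 mm, on posts 18 mm thick at y = +170 and -300 mm; tongs and pliers hang on it between y = -170 and -280 mm, the block stands under it near y = 0. Origin on the bench below the bar.
- rail_bar (a point): Point on the axis of the rail's bar (16 mm thick, 250 mm above the bench) above the far part of the stones, about 53 mm beyond the block's origin. A gripper standing upright over the raised end would hit the bar: come in under it tilted 25 to 45 degrees, gripper body leaning towards the robot. Once out of the pocket draw the stone back towards the robot, then up.
- holder: Fixed dark-green stone holder; the stone lies along its x, either way round. Origin on the bench, on the centre line. Base 64 mm wide, x = -130 to +95 mm, 12 mm high. Two rubber pads, 52 mm wide, at x = -35 and +50 mm, tops 22 mm above the bench, carry the stone. Fixed jaw: inner face at x = +76.5 mm, 58 mm wide, top 36 mm above the bench; the sliding jaw, as high and wide, is at the -x end.
- jaw (a joint): Travel of the sliding jaw towards the fixed jaw, in metres: at 0 its inner face is at holder x = -108 mm, at q it is at -0.108 + q. Starts between 0 and 0.015; it is up against a 150 mm stone that touches the fixed jaw at 0.0345. Pushes with about 3 N plus the friction of the stone, and stays where it is left.
- jaw_knob (a point): Centre of the outer end face of the sliding jaw's brass knob (25 mm diameter, axis along the holder's x, 24.5 mm above the bench), 30 mm behind the jaw's inner face. Push here along the holder's +x.
- oil_bottle: Bystander: amber oil bottle with red cap, 54 mm diameter, 130 high, standing behind the rail, to the left of the block's far end. Origin at its foot.
- sickle: Bystander: forged sickle, wooden handle 150 mm and curved blade, about 320 mm long, lying along the back of the bench. Origin on the bench under the handle.
- hammer: Bystander: hammer 280 mm long, lying at the right front. Origin on the bench under its middle.
- brush: Bystander: bench brush lying at the left front. Origin on the bench under its middle.
- pliers: Bystander: pliers with blue handles, 170 mm long, 14 mm high, lying in front of the block. Origin on the bench under them.
- knife: Bystander: kitchen knife, 290 mm long, 36 wide, 16 high, lying about 105 mm to the left (holder +y) of the holder, along it. Origin under the bolster.
- tin: Bystander: small open aluminium tin, 60 mm diameter, 45 high, standing to the left (+y) of the stone block. Origin at its foot.
Things that resemble listed ones, but are neither listed nor needed, are in the scene too. What is shaped like the fine_stone but orange or red is not meant.

How it is judged:
On the way, in this order (a step that is already met when the one before it is completed fails the run):
1. the fine stone is tipped up in its pocket, far end raised (angle between fine_stone's own z axis and vertical above 0.3 rad and horizontal distance between fine_stone and stone_block below 0.06 m and height (world z) of fine_stone below 0.045 m), for 0.2 s.
2. the fine stone is lifted out of the block (height (world z) of fine_stone above 0.085 m), for 0.1 s.
3. the fine stone lies flat on the holder's pads between the jaws (z of fine_stone in the frame of holder between 0.018 and 0.026 m and x of fine_stone in the frame of holder between -0.03 and 0.01 m and y of fine_stone in the frame of holder between -0.015 and 0.015 m and angle between fine_stone's own z axis and vertical below 0.06 rad), for 0.1 s.
At the end, for the whole second after the job is handed in: The fine stone lies flat (within 2 degrees) and at rest on both rubber pads of the holder, within 12 mm of its centre line and 6 degrees of its direction, with the sliding jaw pushed in so that no more than 3.5 mm of play is left between stone and jaws; the grey stone still lies flat in its pocket (z of fine_stone in the frame of holder between 0.019 and 0.025 m and y of fine_stone in the frame of holder between -0.012 and 0.012 m and angle between the x axis of fine_stone and the x axis of holder, either way round below 0.1 rad and angle between fine_stone's own z axis and vertical below 0.04 rad and value of joint jaw between 0.031 and 0.038 m and linear speed of fine_stone below 0.02 m/s and angle between coarse_stone's own z axis and vertical below 0.1 rad and horizontal distance between coarse_stone and stone_block below 0.05 m); the robot touches nothing.
It fails at once if the tong rail is bumped (more than 12 N) (contact force between rail and anything else above 12 N).
It fails at once if the fine stone is dropped or slammed onto the holder (faster than 0.45 m/s just above it) (horizontal distance between fine_stone and holder below 0.06 m and height (world z) of fine_stone below 0.06 m and linear speed of fine_stone above 0.45 m/s).
It fails at once if the grey stone is tipped or shifted (angle between coarse_stone's own z axis and vertical above 0.12 rad or distance of coarse_stone from where it was at the start of the episode above 0.015 m).
It fails at once if a bystander on the bench is pushed away by more than 30 mm (distance of any of oil_bottle, sickle, hammer, brush, pliers, knife, tin from where it was at the start of the episode above 0.03 m).
It fails at once if the oil bottle is knocked over (angle between oil_bottle's own z axis and vertical above 0.5 rad).
It also fails if it takes over 69 s, if anything falls off the work surface, if the arm or the gripper's body presses on something with over 40 N, if the wrist force passes 120 N, or if a joint passes its speed limit or range.

### The arm

A 6-joint arm with a two-finger parallel gripper is mounted at the origin on the work surface. World frame = base frame: x ahead of the robot, y to its left, z up, the work surface at z = 0. Lengths are in m, angles in rad, forces in N, time in s.
With the tool pointing down it reaches from about 0.325 to 0.775 m from the base axis. Payload 5.5 kg.
Tool frame: the origin (TCP) lies midway between the tips of the shut fingers; the grasp point (between the pads) lies 19 mm behind it; z points along the fingers, y is the line along which they close (so a half turn about z gives the same grasp; the last joint's range is limited). The gripper opens to 88 mm and grips with 3 to 60 N. Pads are 20 mm wide; open, the fingers measure 115 mm over their backs; the gripper's body (75 mm by 178 mm) begins 61 mm behind the grasp point.
Start: joints at [-1.263, 0.091, 1.231, -0, 1.82, -0.057], TCP at [0.214, -0.561, 0.223] pointing down, gripper open.
Joint ranges: [-2.87, 2.87], [-0.86, 2.18], [0.17, 2.46], [-1.51, 4.65], [0.06, 2.69], [-2.65, 2.65]. Speed limits (rad/s): [2.57, 2.57, 3.01, 3.14, 3.14, 3.14].

### API

Orientations are given as a unit quaternion [x, y, z, w].
In Python, from cell import arm, hand, kin, sensors, imaging, order gives the robot as it stands. Calls block until the motion is done:
- arm.move_ptp(position, orientation): joint-space move of the TCP to a pose.
- arm.movel(position, attitude=None, speed=0.15): straight line of the TCP; attitude=None keeps the orientation; speed is the mean speed in m/s.
- arm.movej(angles): joint-space move.
- hand.gripper_open() and hand.clamp(squeeze=None): open the fingers fully, or close them until they stop; squeeze is the grip in N (None keeps the last).
- arm.dwell(seconds).
- kin.solve_ik(position, orientation): joint angles nearest the present ones, or None.
- sensors.state(): the state.
- imaging.camera(name): name is "side" or "top"; returns a dict with "frame" (384x512x3 uint8, red, green, blue), "camera_matrix" (3x3 intrinsics, pixels), "k1" (the pictures are not rectified: a ray, as slopes to the right and down, at radius r is drawn at 1 + k1 r^2 times it, then the intrinsics apply), "extrinsics" (4x4, takes a point from world to camera coordinates). Camera axes: x right, y up, looking along -z (the intrinsics and any distortion apply to the point x, -y, -z); pixel columns grow to the right and rows downward; lengths in m; the calibration is good to about 2 mm. A picture is of the moment at which its call begins. There is no depth.
A pose or a line that the arm cannot do raises arm.IKError and nothing moves.
- order.finish_job(): hands the job in; it is judged then, once.
The state is a dict: "time": time; "q": joint angles; "qvel": joint speeds; "tau": joint torques, N m; "eef_pos": TCP position; "tcp_rot": TCP orientation; "force": force on the tool from outside, world axes, zero at the start; "torque": the same for the moment, N m; "width": finger opening in m; "grip_force": force on a finger pad.
Only numpy, scipy, OpenCV 4.12 (cv2) and the standard library are available. Lean on these libraries where they do the work, as an engineer would, in place of code of your own. Each camera call takes 0.05 s, during which the arm holds its last target. There are 200 camera calls.

## Working session

There is one attempt and no reset: what is moved stays moved. The work goes in short steps, each a Python script; the robot and the scene stay as the last script left them, time stands still between calls to the robot, and variables do not carry over. Pictures are saved under pics/ and viewed, at most 10 in all, crops included, and the job is handed in when it is done.

```bash
ls; mkdir -p pics
python3 - <<'E'
from cell import arm,hand,kin,sensors,imaging,order
import cv2,numpy as np
for n in ["side","top"]:
    c=imaging.camera(n); np.savez(f"{n}0.npz",**c)
    cv2.imwrite(f"pics/{n}0.png",cv2.resize(c["frame"][:,:,::-1],(800,600),interpolation=cv2.INTER_CUBIC))
    print(n,c["camera_matrix"],c["k1"],c["extrinsics"])
s=sensors.state();print(s)
E
```

```text
pics
side [[394.7135552    0.         260.63998326]
 [  0.         394.7135552  193.16839775]
 [  0.           0.           1.        ]] -0.04275140874554529 [[-0.98967505 -0.14270883 -0.01332247  0.49532223]
 [ 0.10137478 -0.76266152  0.63880401 -0.15739881]
 [-0.10132351  0.63085782  0.76925415 -1.26366288]
 [ 0.          0.          0.          1.        ]]
top [[370.25097533   0.         260.5853006 ]
 [  0.         370.25097533 185.76824668]
 [  0.           0.           1.        ]] -0.06576239316254004 [[-1.60632340e-02 -9.99759633e-01 -1.49214509e-02  1.24323206e-03]
 [ 9.98396465e-01 -1.68479257e-02  5.40429983e-02 -4.98288821e-01]
 [-5.42814036e-02 -1.40294185e-02  9.98427115e-01 -1.45250827e+00]
 [ 0.00000000e+00  0.00000000e+00  0.00000000e+00  1.00000000e+00]]
{'time': 0.1, 'q': array([-1.26271470e+00,  9.18173449e-02,  1.23176680e+00,  8.53989420e-06,
        1.81982472e+00, -5.67040930e-02]), 'qvel': array([-0.00111609,  0.0012688 , -0.00445328, -0.00050944, -0.00042058,
       -0.00030485]), 'tau': array([ 2.16214205e-03, -4.47859311e+01, -4.07567561e+01,  7.00763077e-02,
        2.84926314e-02, -1.28838064e-04]), 'eef_pos': array([ 0.21396489, -0.56025874,  0.22159899]), 'tcp_rot': array([ 9.83411889e-01,  1.81384213e-01, -1.09731586e-04, -9.01458806e-04]), 'force': array([0.86728363, 0.06937396, 0.66204719]), 'torque': array([ 0.00584123, -0.00874739, -0.03569657]), 'grip_force': 0.0, 'width': 0.08810403839407464}
```

View pics/top0.png

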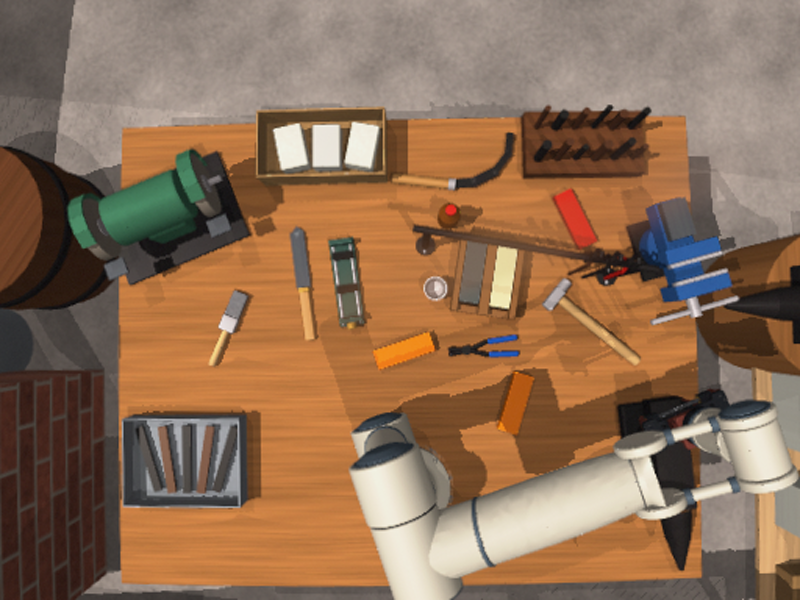

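View pics/side0.png

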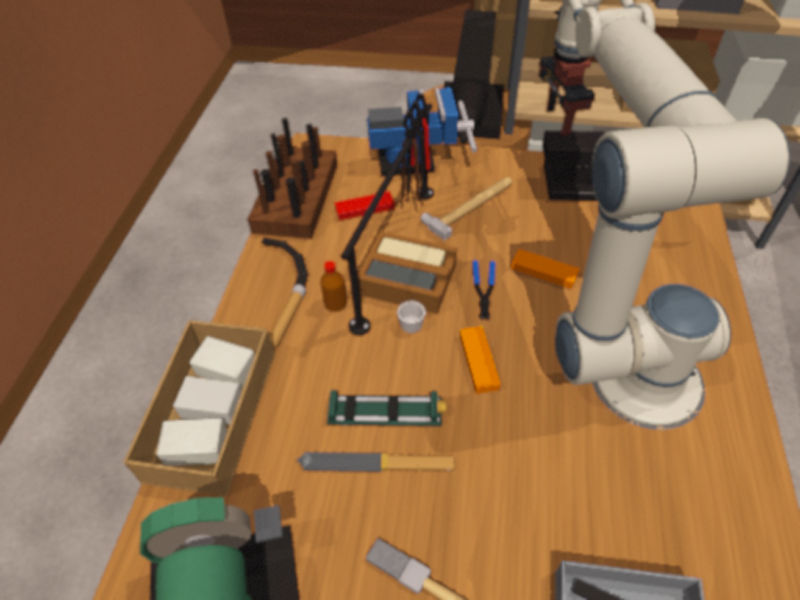

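```bash
cat > h.py <<'E'
import numpy as np,cv2
from scipy.optimize import least_squares
from scipy.spatial.transform import Rotation as R
def load(n,i=0): return dict(np.load(f"{n}{i}.npz"))
def proj(c,P):
    P=np.atleast_2d(P);E=c["extrinsics"];q=P@E[:3,:3].T+E[:3,3]
    q=q*[1,-1,-1];s=q[:,:2]/q[:,2:];r2=(s**2).sum(1,keepdims=True)
    s=s*(1+c["k1"]*r2);K=c["camera_matrix"];return s*[K[0,0],K[1,1]]+K[:2,2]
def tri(c1,p1,c2,p2):
    f=lambda X:np.r_[proj(c1,X)[0]-p1,proj(c2,X)[0]-p2]
    s=least_squares(f,[.5,0,.05]);return s.x,np.abs(s.fun).max()
def onz(c,p,z):
    return least_squares(lambda X:proj(c,[X[0],X[1],z])[0]-p,[.5,0]).x
E
python3 - <<'E'
from h import *
C={n:load(n) for n in("top","side")}
tiles=[]
for n,cx,cy in [("top",312,178),("top",222,181),("side",261,173),("side",246,261)]:
    x0,y0=cx-44,cy-33
    t=cv2.resize(C[n]["frame"][y0:y0+66,x0:x0+88,::-1],(396,297),interpolation=cv2.INTER_CUBIC)
    for k in range(0,88,10): cv2.putText(t,str(x0+k),(int(k*4.5),8),0,.3,(255,255,255),1);cv2.line(t,(int(k*4.5),10),(int(k*4.5),16),(255,255,255),1)
    for k in range(10,66,10): cv2.putText(t,str(y0+k),(0,int(k*4.5)+3),0,.3,(255,255,255),1);cv2.line(t,(20,int(k*4.5)),(26,int(k*4.5)),(255,255,255),1)
    tiles.append(t)
cv2.imwrite("pics/m.png",np.vstack([np.hstack(tiles[:2]),np.hstack(tiles[2:])]))
for n,(x0,y0,x1,y1) in {"top":(295,145,345,205),"side":(235,145,295,180)}.items():
    f=C[n]["frame"][y0:y1,x0:x1].astype(int)
    m=((f[...,0]>150)&(f[...,1]>140)&(f[...,2]>80)&(f[...,0]-f[...,2]<110)).astype(np.uint8)
    k,l,s,ce=cv2.connectedComponentsWithStats(m);i=1+s[1:,4].argmax()
    pts=np.argwhere(l==i)[:,::-1]+[x0,y0];print(n,s[i],ce[i]+[x0,y0],cv2.minAreaRect(pts.astype(np.float32)))
    C[n]["cen"]=ce[i]+[x0,y0]
print(tri(C["top"],C["top"]["cen"],C["side"],C["side"]["cen"]))
E
```

```text
top [ 18  12  18  41 497] [321.87726358 176.9416499 ] ((321.92999267578125, 176.99000549316406), (12.869341850280762, 38.74944305419922), 8.130102157592773)
side [  7   7  43  18 448] [262.88616071 160.51339286] ((262.8941345214844, 160.47645568847656), (41.86757278442383, 10.954986572265625), 12.52880859375)
(array([ 0.52630495, -0.24375214,  0.05670074]), np.float64(0.10493628288273271))
```

View pics/m.png

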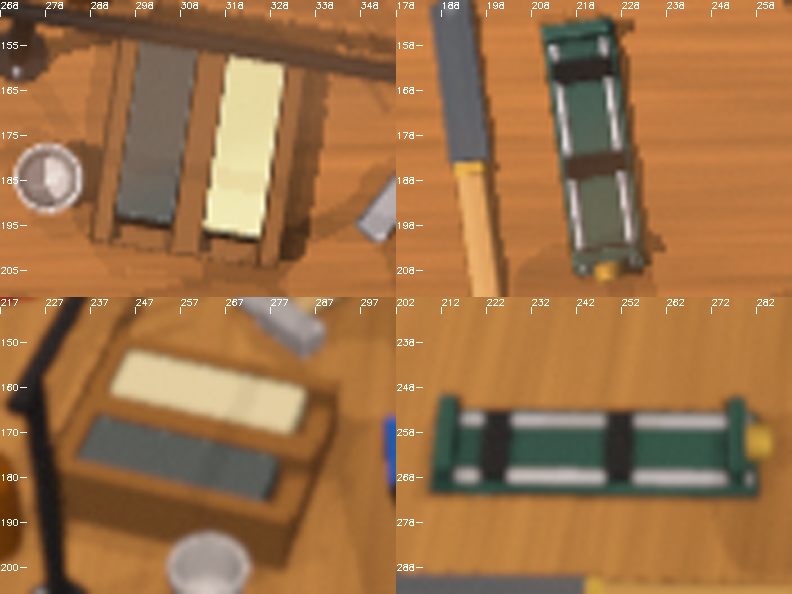

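```bash
cat > fit.py <<'E'
from h import *
T,S=load("top"),load("side")
n=lambda o,p:np.array(o)+(np.array(p,float)+.5)/4.5-.5
def rot(p,P):
    c,s=np.cos(p[-1]),np.sin(p[-1]);P=np.atleast_2d(P)
    return np.c_[p[0]+c*P[:,0]-s*P[:,1],p[1]+s*P[:,0]+c*P[:,1],P[:,2]]
# fine stone top corners: FL FR NL NR
tp=n((268,145),[(230,57),(285,64),(204,225),(264,237)])
sp=n((217,140),[(111,98),(130,53),(296,136),(306,89)])
L=np.array([(.075,.025,0),(.075,-.025,0),(-.075,.025,0),(-.075,-.025,0)])
def f(p):
    P=rot(p[[0,1,3]],L+[0,0,p[2]]);return np.r_[proj(T,P)-tp,proj(S,P)-sp].ravel()
s=least_squares(f,[.52,-.24,.058,-.15],loss="soft_l1");print("stone",s.x,np.degrees(s.x[3]));print(f(s.x).reshape(-1,2).round(1).tolist())
stone=s.x
ht=n((178,148),[(188,70),(201,165),(211,277)]); hs=n((202,228),[(100,147),(224,147),(376,144)])
for a,b in zip(ht,hs): print("tri",tri(T,a,S,b))
def g(p):
    P=rot(p[:3],np.array([(.05,0,.022),(-.035,0,.022),(-.138+p[3],0,.0245)]));return np.r_[proj(T,P)-ht,proj(S,P)-hs].ravel()
s=least_squares(g,[.5,.1,.1,.007]);print("holder",s.x);print(g(s.x).reshape(-1,2).round(1).tolist())
hold=s.x
b=rot(stone[[0,1,3]],[0,.038,0])[0];blk=np.array([b[0],b[1],stone[3]]);print("block",blk)
np.savez("pose.npz",stone=stone,hold=hold,blk=blk)
def box(x0,x1,y0,y1,z):return [(x0,y0,z),(x1,y0,z),(x1,y1,z),(x0,y1,z)]
polys=[(blk,box(-.1,.095,-.0785,.0785,.06)),(blk,box(-.075,.075,-.063,-.013,.058)),(blk,box(-.075,.075,.013,.063,.058)),
 (hold[:3],box(-.13,.095,-.032,.032,.012)),(hold[:3],box(.04,.06,-.026,.026,.022)),(hold[:3],box(-.045,-.025,-.026,.026,.022)),
 (hold[:3],[(.0765,-.029,.036),(.0765,.029,.036)]),(hold[:3],[(-.108+hold[3],-.029,.036),(-.108+hold[3],.029,.036)])]
tiles=[]
for c,cx,cy in [(T,312,178),(T,222,181),(S,261,173),(S,246,261)]:
    x0,y0=cx-44,cy-33
    t=cv2.resize(c["frame"][y0:y0+66,x0:x0+88,::-1],(396,297),interpolation=cv2.INTER_CUBIC)
    for p,P in polys:
        q=(proj(c,rot(p,P))-[x0,y0]+.5)*4.5-.5
        cv2.polylines(t,[q.round().astype(np.int32)],True,(255,0,255),1)
    tiles.append(t)
cv2.imwrite("pics/o.png",np.vstack([np.hstack(tiles[:2]),np.hstack(tiles[2:])]))
E
python3 fit.py
```

```text
stone [ 0.52576297 -0.2452999   0.05576718 -0.15327544] -8.782035665537856
[[-0.4, -0.4], [0.2, -0.2], [0.3, 0.8], [-0.1, -0.1], [0.1, -0.4], [0.2, 0.3], [-1.0, -0.3], [0.4, 0.4]]
tri (array([0.5919127 , 0.15566918, 0.01454074]), np.float64(0.21768577419064172))
tri (array([0.50754628, 0.14480922, 0.01578967]), np.float64(0.23976035655675787))
tri (array([0.40632245, 0.13554617, 0.02772678]), np.float64(0.4502614211820912))
holder [0.5414421  0.15122034 0.12356842 0.00190534]
[[-0.7, -0.2], [-0.7, -0.1], [0.4, 0.4], [0.1, -0.7], [0.3, -0.4], [-0.4, 0.2]]
block [ 0.53156466 -0.2077454  -0.15327544]
```

View pics/o.png

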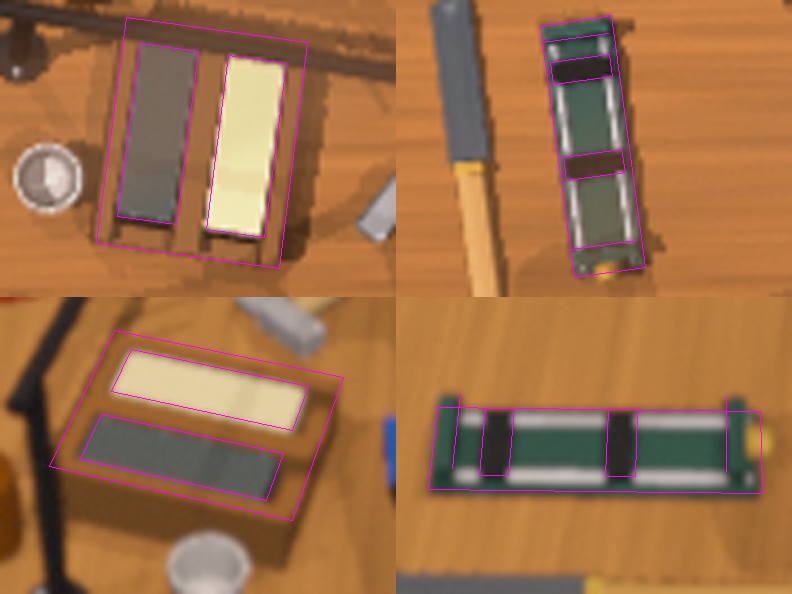

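```bash
cat >> h.py <<'E'
D=np.load("pose.npz");BLK,HOLD=D["blk"],D["hold"]
def quat(yaw,lean):
    l=np.radians(lean);z=np.array([np.sin(l),0,-np.cos(l)]);y=np.array([0,SG,0]);x=np.cross(y,z)
    return (R.from_euler("z",yaw)*R.from_matrix(np.c_[x,y,z])).as_quat()
SG=-1
def W(fr,x,y,z):
    c,s=np.cos(fr[2]),np.sin(fr[2]);return [fr[0]+c*x-s*y,fr[1]+s*x+c*y,z]
PY=-.038
# gripping TCP for tipped stone: depth d below upper face along the tool axis
def griptcp(d,lean):
    l=np.radians(lean);return .0443+d*np.sin(l),.0787-d*np.cos(l)
E
python3 - <<'E'
import h; from h import *
from cell import *
for n,p in (("railL",(415,228)),("railmid",(500,241)),("railR",(660,265))): print(n,onz(load("top"),np.array(p)/1.5625,.25))
for SG in (-1,1):
    h.SG=SG; b,ho=BLK[2],HOLD[2]
    gx,gz=griptcp(.011,35)
    L={"pre":(W(BLK,-.075,PY,.2),quat(b,20)),"press":(W(BLK,-.055,PY,.07),quat(b,20)),"dn":(W(BLK,-.059,PY,.035),quat(b,20)),
    "gpre":(W(BLK,gx-.1*np.sin(.61),PY,gz+.1*np.cos(.61)),quat(b,35)),"g":(W(BLK,gx,PY,gz),quat(b,35)),"up":(W(BLK,gx-.01,PY,gz+.06),quat(b,35)),
    "back":(W(BLK,gx-.1,PY,gz+.13),quat(b,35)),"mid":(W(HOLD,-.06,0,.22),quat(ho,35)),"over":(W(HOLD,.05,0,.13),quat(ho,13)),"place":(W(HOLD,.05,0,.036),quat(ho,13)),
    "kpre":(W(HOLD,-.175,0,.15),quat(ho,0)),"k":(W(HOLD,-.15,0,.016),quat(ho,0)),"kend":(W(HOLD,-.11,0,.016),quat(ho,0))}
    for k,(p,q) in L.items():
        s=kin.solve_ik(p,q);print(SG,k,np.round(p,3),None if s is None else np.round(s,2))
E
```

```text
railL [ 0.61841219 -0.0291821 ]
railmid [ 0.58730485 -0.21007762]
railR [ 0.53046245 -0.55310891]
-1 pre [ 0.452 -0.234  0.2  ] [-0.66 -0.47  1.8   0.17  1.5   1.08]
-1 press [ 0.471 -0.237  0.07 ] [-0.64 -0.39  1.98  0.17  1.25  1.06]
-1 dn [ 0.467 -0.236  0.035] [-0.64 -0.38  2.03  0.17  1.19  1.04]
-1 gpre [ 0.519 -0.244  0.152] [-0.68 -0.51  1.99  0.32  1.14  0.99]
-1 g [ 0.576 -0.253  0.07 ] [-0.61 -0.29  1.97  0.32  0.92  0.99]
-1 up [ 0.566 -0.251  0.13 ] [-0.62 -0.36  1.92  0.3   1.05  1.02]
-1 back [ 0.477 -0.238  0.2  ] [-0.74 -0.63  1.98  0.34  1.28  0.98]
-1 mid [0.482 0.144 0.22 ] [ 0.29 -0.76  2.02 -0.1   1.28  1.73]
-1 over [0.591 0.157 0.13 ] [ 0.22 -0.08  1.59 -0.02  1.41  1.66]
-1 place [0.591 0.157 0.036] [ 0.22 -0.03  1.71 -0.02  1.24  1.67]
-1 kpre [0.368 0.13  0.15 ] [ 0.25 -0.5   1.87 -0.    1.77  1.7 ]
-1 k [0.393 0.133 0.016] [ 0.24 -0.38  2.02 -0.    1.5   1.69]
-1 kend [0.432 0.138 0.016] [ 0.23 -0.25  1.93 -0.    1.47  1.68]
1 pre [ 0.452 -0.234  0.2  ] [-0.66 -0.47  1.8   0.17  1.5  -2.06]
1 press [ 0.471 -0.237  0.07 ] [-0.64 -0.39  1.98  0.17  1.25 -2.08]
1 dn [ 0.467 -0.236  0.035] [-0.64 -0.38  2.03  0.17  1.19 -2.1 ]
1 gpre [ 0.519 -0.244  0.152] [-0.68 -0.51  1.99  0.32  1.14 -2.15]
1 g [ 0.576 -0.253  0.07 ] [-0.61 -0.29  1.97  0.32  0.92 -2.15]
1 up [ 0.566 -0.251  0.13 ] [-0.62 -0.36  1.92  0.3   1.05 -2.12]
1 back [ 0.477 -0.238  0.2  ] [-0.74 -0.63  1.98  0.34  1.28 -2.17]
1 mid [0.482 0.144 0.22 ] [ 0.29 -0.76  2.02 -0.1   1.28 -1.41]
1 over [0.591 0.157 0.13 ] [ 0.22 -0.08  1.59 -0.02  1.41 -1.48]
1 place [0.591 0.157 0.036] [ 0.22 -0.03  1.71 -0.02  1.24 -1.47]
1 kpre [0.368 0.13  0.15 ] [ 0.25 -0.5   1.87 -0.    1.77 -1.44]
1 k [0.393 0.133 0.016] [ 0.24 -0.38  2.02 -0.    1.5  -1.45]
1 kend [0.432 0.138 0.016] [ 0.23 -0.25  1.93 -0.    1.47 -1.46]
```

Run:
```python
from h import *
from cell import *
t=lambda:sensors.state()
q=quat(BLK[2],20)
hand.clamp(5)
arm.move_ptp(W(BLK,-.085,PY,.2),q); print("pre",t()["time"])
arm.movel(W(BLK,-.055,PY,.068),q,.15)
s=t();f0=s["force"];print(s["time"],s["eef_pos"],f0)
for z in np.arange(.064,.033,-.003):
    arm.movel(W(BLK,-.055-.004*(.064-z)/.03,PY,z),q,.04)
    s=t();print(round(s["time"],2),round(z,3),s["eef_pos"][2].round(4),(s["force"]-f0).round(1))
    if (s["force"]-f0)[2]>25: break
arm.movel(W(BLK,-.085,PY,.12),q,.2)
for n in ["side","top"]: np.savez(f"{n}1.npz",**imaging.camera(n))
print(t()["time"])
T,S=load("top",1),load("side",1)
a=cv2.resize(T["frame"][140:215,270:370,::-1],(400,300),interpolation=cv2.INTER_CUBIC);b=cv2.resize(S["frame"][130:205,210:310,::-1],(400,300),interpolation=cv2.INTER_CUBIC)
cv2.imwrite("pics/p1.png",np.hstack([a,b]))
```

```text
pre 2.9167
3.9667 [ 0.47183223 -0.23736814  0.06920937] [0.66065417 0.2955977  0.42586149]
4.22 0.064 0.0644 [ 0.6 -0.9 -0.1]
4.47 0.061 0.0608 [-0.7 -0.1 -0.1]
4.72 0.058 0.0576 [-0.7 -1.   0. ]
4.97 0.055 0.0546 [-0.8 -0.5 -0.8]
5.22 0.052 0.0517 [-1.  -0.1 -1.8]
5.47 0.049 0.0487 [-0.5 -0.2 -0.1]
5.72 0.046 0.0457 [-1.1 -0.  -0.1]
5.97 0.043 0.0427 [-0.7 -0.8 -0.3]
6.22 0.04 0.0397 [-0.8  0.4 -1.1]
6.47 0.037 0.0376 [ 0.  -0.4  1.5]
6.72 0.034 0.0374 [-10.5   3.8  15.3]
7.4167
```

View pics/p1.png

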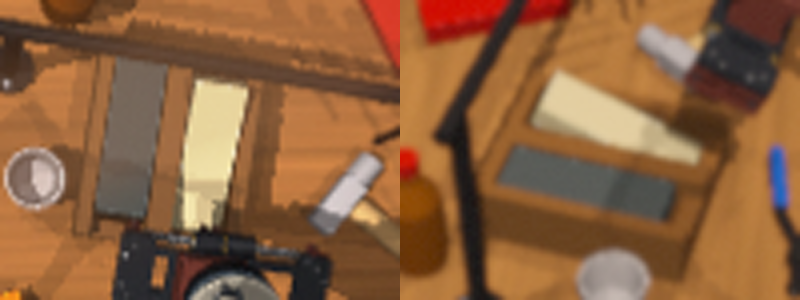

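Run:
```python
from h import *
T,S=load("top",1),load("side",1)
c=lambda o,p:np.array(o)+(np.array(p)+.5)/4-.5
X=[]
for a,b,y in (((198,80),(130,122),PY+.025),((249,88),(157,70),PY-.025)):
    e=W(BLK,.06,y,.085);m,r=tri(T,c((270,140),a),S,c((210,130),b));X.append(m);print(np.round(m,4),r,"expect",np.round(e,4))
d=X[0]-X[1];print("mid",np.mean(X,0),np.linalg.norm(d),"yaw",np.degrees(np.arctan2(-d[0],d[1])))
```

```text
[ 0.5972 -0.2342  0.0585] 1.1375876417049255 expect [ 0.5889 -0.2298  0.085 ]
[ 0.5822 -0.2791  0.0829] 0.19828064829215464 expect [ 0.5812 -0.2792  0.085 ]
mid [ 0.58968897 -0.25666761  0.07070156] 0.05326282426804149 yaw -18.51213135341218
```

Run:
```python
from h import *
from cell import *
t=lambda:sensors.state()
q=quat(BLK[2],35); gx,gz=griptcp(.0125,35); gz+=.001; l=np.radians(35)
hand.gripper_open()
arm.move_ptp(W(BLK,gx-.1*np.sin(l),PY,gz+.1*np.cos(l)),q)
arm.movel(W(BLK,gx,PY,gz),q,.1)
s=t();print(s["time"],s["eef_pos"],W(BLK,gx,PY,gz),s["force"])
hand.clamp(55)
s=t();print(s["time"],s["width"],s["grip_force"],s["force"])
if s["width"]>.045:
    arm.movel(W(BLK,gx-.004,PY,gz+.012),q,.04); print(t()["force"],t()["width"])
    arm.movel(W(BLK,gx-.012,PY,gz+.065),q,.08); print(t()["force"],t()["width"])
    arm.movel(W(BLK,gx-.1,PY,gz+.14),q,.12); print(t()["force"],t()["width"],t()["time"])
for n in ["side","top"]: np.savez(f"{n}2.npz",**imaging.camera(n))
T,S=load("top",2),load("side",2)
a=cv2.resize(T["frame"][140:290,220:420,::-1],(400,300),interpolation=cv2.INTER_CUBIC);b=cv2.resize(S["frame"][70:220,200:400,::-1],(400,300),interpolation=cv2.INTER_CUBIC)
cv2.imwrite("pics/p2.png",np.hstack([a,b]))
```

```text
10.3583 [ 0.5768041  -0.25335605  0.07030427] [np.float64(0.5766292594613485), np.float64(-0.253158090034194), np.float64(0.0694605994463876)] [-0.51129751  0.030339    0.00135524]
11.0417 0.04977404495616267 54.96068716049194 [0.32148422 0.14763846 1.40762819]
[ 2.49379083 -0.22900694 -2.72747106] 0.04968326720878668
[ 0.76417709  0.15444375 -2.26366131] 0.04956859594597621
[ 0.34057688 -1.04265592 -4.06407259] 0.049323641658005624 13.4417
```

View pics/p2.png

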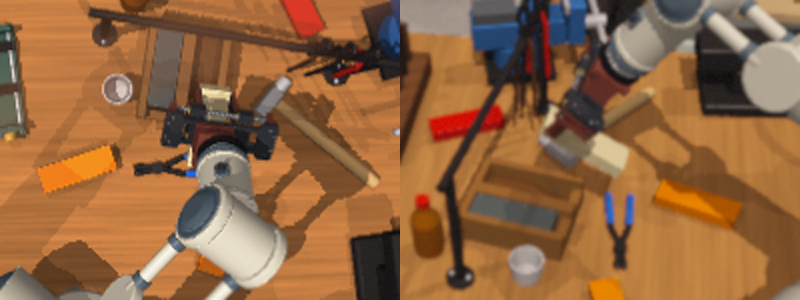

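Run:
```python
from h import *
from cell import *
t=lambda:sensors.state()
ho=HOLD[2]
arm.movel(W(HOLD,-.06,0,.22),quat(ho,35),.18)
arm.movel(W(HOLD,.05,0,.12),quat(ho,13),.12); arm.dwell(.2)
s=t();print(s["time"],s["eef_pos"],s["width"],s["force"])
for n in ["side","top"]: np.savez(f"{n}3.npz",**imaging.camera(n))
T,S=load("top",3),load("side",3)
a=cv2.resize(T["frame"][130:230,180:280,::-1],(400,400),interpolation=cv2.INTER_CUBIC);b=cv2.resize(S["frame"][180:280,200:300,::-1],(400,400),interpolation=cv2.INTER_CUBIC)
cv2.imwrite("pics/p3.png",np.hstack([a,b]))
```

```text
17.4083 [0.59097066 0.15746686 0.12079567] 0.04987216433936584 [ 0.2654523   0.20189464 -3.4770479 ]
```

View pics/p3.png

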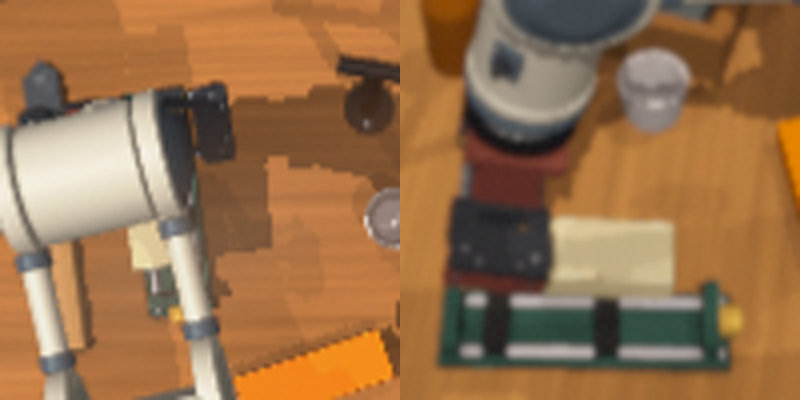

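Run:
```python
from h import *
S=load("side",3);tcp=np.array([.59097,.15747,.1208]);l=np.radians(13)
Rz=R.from_euler("z",HOLD[2])
G=tcp-.0125*Rz.apply([np.sin(l),0,-np.cos(l)])
print("obs TR (268.0,235.2) BL (267.5,253.3)")
for ph in (-2,0,3,6,9,12):
    A=Rz*R.from_euler("y",-ph,degrees=True)
    P=G+A.apply(np.array([(-.075,-.025,.025),(-.075,.025,0)])-[.058,0,.025])
    print(ph,proj(S,P).round(1).tolist(),P[:,2].round(3))
# image slopes of the top far edge & bottom edge
```

```text
obs TR (268.0,235.2) BL (267.5,253.3)
-2 [[268.4, 232.0], [268.6, 251.6]] [0.138 0.113]
0 [[268.5, 232.9], [268.3, 252.5]] [0.133 0.108]
3 [[268.4, 234.3], [267.8, 253.7]] [0.126 0.101]
6 [[268.2, 235.6], [267.1, 255.0]] [0.119 0.094]
9 [[267.9, 236.9], [266.4, 256.2]] [0.112 0.087]
12 [[267.4, 238.2], [265.5, 257.3]] [0.105 0.081]
```

Run:
```python
from h import *
from cell import *
t=lambda:sensors.state()
q=quat(HOLD[2],10)
arm.movel(W(HOLD,.052,0,.065),q,.1)
arm.movel(W(HOLD,.052,0,.043),q,.05); arm.dwell(.2)
f0=t()["force"];print(t()["time"],t()["eef_pos"],f0)
for z in np.arange(.041,.030,-.0015):
    arm.movel(W(HOLD,.052,0,z),q,.03);s=t();f=s["force"]-f0
    print(round(z,4),s["eef_pos"][2].round(4),f.round(1))
    if f[2]>9: break
S=imaging.camera("side");np.savez("side4.npz",**S)
cv2.imwrite("pics/p4.png",cv2.resize(S["frame"][210:285,200:300,::-1],(800,600),interpolation=cv2.INTER_CUBIC))
print(s["time"])
```

```text
19.0 [0.5933224  0.15767524 0.04350084] [-0.70380083 -0.11263818 -3.34532307]
0.041 0.0408 [ 0.6  0.7 -0.6]
0.0395 0.0393 [-0.1  0.1  0.5]
0.038 0.0378 [1.4 0.2 1. ]
0.0365 0.0368 [1.3 0.9 1.4]
0.035 0.0362 [-2.1 -1.5  8.3]
0.0335 0.0362 [-6.4 -3.1 14.8]
20.5
```

View pics/p4.png

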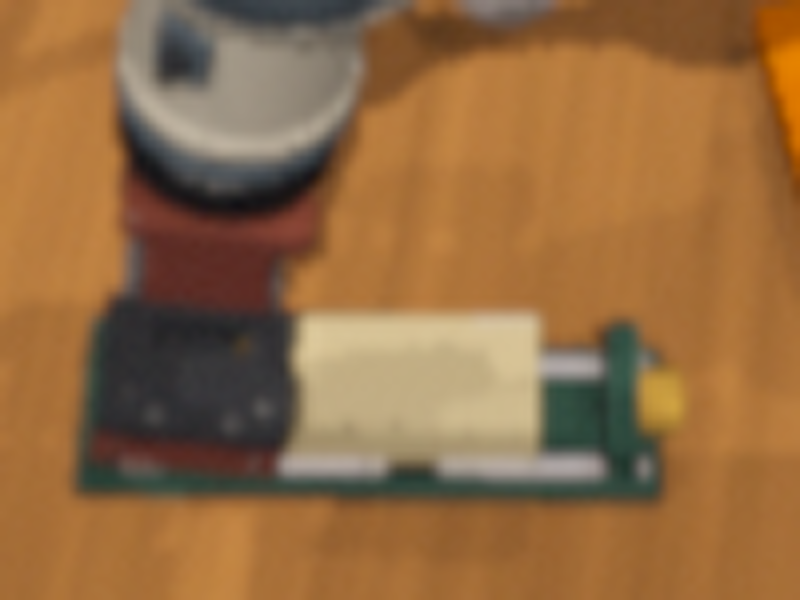

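Run:
```python
from h import *
from cell import *
t=lambda:sensors.state()
q=quat(HOLD[2],10)
arm.movel(W(HOLD,.052,0,.036),q,.03); hand.gripper_open()
arm.movel(W(HOLD,.03,0,.16),q,.12)
hand.clamp(20)
q=quat(HOLD[2],0)
arm.move_ptp(W(HOLD,-.17,0,.12),q); arm.movel(W(HOLD,-.17,0,.018),q,.12); arm.dwell(.2)
f0=t()["force"];print(t()["time"],t()["eef_pos"],f0)
u=np.array([np.cos(HOLD[2]),np.sin(HOLD[2]),0])
S,T=imaging.camera("side"),imaging.camera("top");np.savez("side5.npz",**S)
a=cv2.resize(T["frame"][145:220,180:280,::-1],(400,300),interpolation=cv2.INTER_CUBIC);b=cv2.resize(S["frame"][210:285,205:305,::-1],(400,300),interpolation=cv2.INTER_CUBIC)
cv2.imwrite("pics/p5.png",np.hstack([a,b]))
x=-.155;arm.movel(W(HOLD,x,0,.018),q,.06)
while x<-.104:
    x+=.002;arm.movel(W(HOLD,x,0,.018),q,.04);s=t();f=(s["force"]-f0)
    print(round(x,4),round(s["time"],2),((s["eef_pos"]-W(HOLD,0,0,.018))@u).round(4),round(f@u,1),f.round(1)[1:])
    if f@u<-20: break
```

```text
26.1167 [0.37326732 0.13040153 0.01883959] [-0.03305902  0.20870428 -0.23790563]
-0.153 26.87 -0.1531 0.5 [ 1.  -0.4]
-0.151 27.12 -0.151 0.5 [-0.7  0.6]
-0.149 27.37 -0.1489 -0.6 [-0.4 -0.2]
-0.147 27.62 -0.1472 -1.5 [-0.   1.3]
-0.145 27.87 -0.145 -2.2 [0.3 1.2]
-0.143 28.12 -0.1429 -0.7 [-0.1 -0.1]
-0.141 28.37 -0.1409 -1.2 [-0.3 -0.2]
-0.139 28.62 -0.1389 -1.7 [-0.5 -0.9]
-0.137 28.87 -0.1369 -1.4 [-0.1  0.7]
-0.135 29.12 -0.1349 -1.4 [-0.6 -1.2]
-0.133 29.37 -0.1329 -1.5 [ 0.1 -0.7]
-0.131 29.62 -0.1308 -1.6 [ 0.  -1.1]
-0.129 29.87 -0.1288 -1.3 [-0.2 -1. ]
-0.127 30.12 -0.1268 -1.2 [ 0.4 -1.7]
-0.125 30.37 -0.1248 -2.1 [ 0.1 -1.8]
-0.123 30.62 -0.123 -3.1 [-1.5  0.5]
-0.121 30.87 -0.121 -3.7 [-0.2  0.4]
-0.119 31.12 -0.119 -3.4 [-0.5 -0.3]
-0.117 31.37 -0.117 -3.5 [-0.5  0.1]
-0.115 31.62 -0.115 -3.7 [-1.   0.6]
-0.113 31.87 -0.1147 -12.4 [-2.4  4.7]
-0.111 32.12 -0.1146 -20.8 [-3.8 12.5]
```

View pics/p5.png

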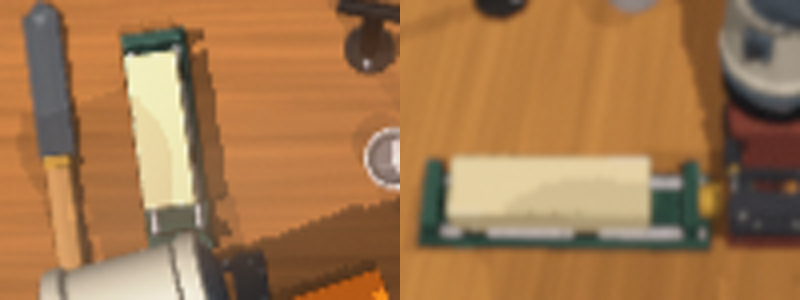

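Run:
```python
from h import *
from cell import *
q=quat(HOLD[2],0)
arm.movel(W(HOLD,-.16,0,.018),q,.08); arm.movel(W(HOLD,-.18,-.0,.15),q,.15); arm.move_ptp([.3,-.25,.25],quat(-.5,0))
cs=[]
C={}
for n,(x0,y0,x1,y1) in {"top":(200,140,245,215),"side":(205,235,295,275)}.items():
    c=imaging.camera(n);C[n]=c;f=c["frame"][y0:y1,x0:x1].astype(int)
    m=((f[...,0]>110)&(f[...,1]>105)&(f[...,2]>60)&(f[...,0]-f[...,2]>15)&(f[...,0]-f[...,1]<30)).astype(np.uint8)
    k,l,s,ce=cv2.connectedComponentsWithStats(m);i=1+s[1:,4].argmax()
    pts=np.argwhere(l==i)[:,::-1]+[x0,y0];print(n,s[i],cv2.minAreaRect(pts.astype(np.float32)))
    cs.append(ce[i]+[x0,y0])
p=onz(C["top"],cs[0],.047)-HOLD[:2];c,s=np.cos(HOLD[2]),np.sin(HOLD[2])
print("in holder",c*p[0]+s*p[1],-s*p[0]+c*p[1])
t=[cv2.resize(C[n]["frame"][y:y+75,x:x+100,::-1],(400,300),interpolation=cv2.INTER_CUBIC) for n,x,y in (("top",175,145),("side",205,210),("top",270,140),("side",210,130))]
cv2.imwrite("pics/p6.png",np.vstack([np.hstack(t[:2]),np.hstack(t[2:])]))
st=sensors.state();print(st["time"])
```

```text
top [ 10  14  20  44 554] ((219.6764678955078, 175.2058868408203), (44.62145233154297, 13.766761779785156), 82.303955078125)
side [  8  14  52  20 969] ((238.5, 258.5), (50.99999237060547, 18.999996185302734), 0.0)
in holder -0.001481176731046039 7.032731288509535e-07
35.4917
```

View pics/p6.png

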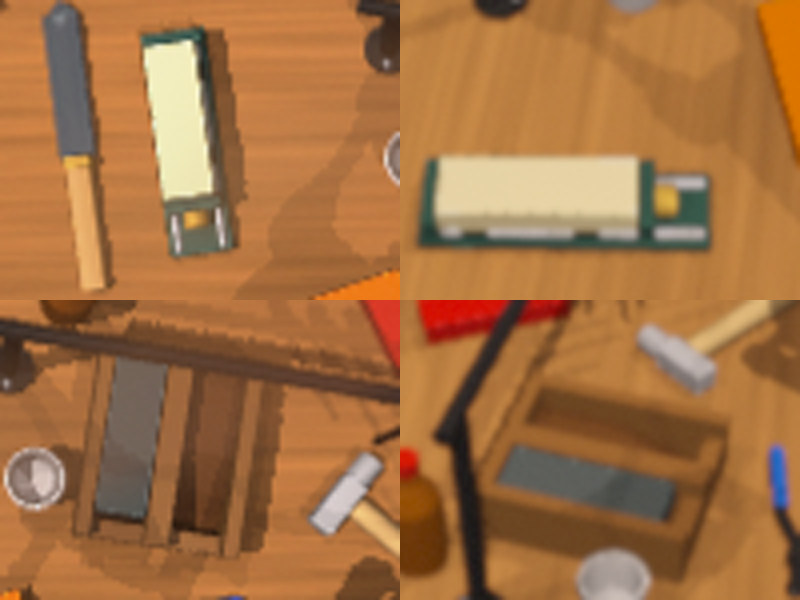

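```bash
python3 -c "
from cell import order
print(order.finish_job())"
```

```text
the job is handed in; nothing more can be done
None
```

The job is handed in at about 35 s of the 69 s allowed: the fine whetstone lies flat on the holder's pads, snug between both jaws and close to the centre line, with the grey stone still flat in its pocket. The hand-in call returned no verdict.

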